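# Pin the stop jig and set the off-cut against it

### The arm

A 7-joint arm with a two-finger parallel gripper is mounted at the origin on a cart in front of the work surface, level with it; the furniture and walls round the work are solid. World frame = base frame: x ahead of the robot, y to its left, z up, the work surface at z = 0. Lengths are in m, angles in rad, forces in N, time in s.
With the tool pointing down it reaches from about 0.35 to 0.9 m from the base axis. Payload 8.1 kg.
Tool frame: the origin (TCP) lies at the very end of the fingers, on their centre line; the grasp point (between the pads) lies 19 mm behind it; z points along the fingers, y is the line along which they close (so a half turn about z gives the same grasp; the last joint's range is limited). The gripper opens to 85 mm and grips with 20 to 120 N. Pads are 22 mm wide; open, the fingers measure 114 mm over their backs; the gripper's body (76 mm by 85 mm) begins 54 mm behind the grasp point. The pads swing forward as they close: fully open they stand 13 mm farther back than shut.
Start: joints at [-1.3, 0.434, 0.025, 1.573, -0.012, 1.134, -0.075], TCP at [0.228, 0.582, 0.231] pointing down, gripper open.
Joint ranges: [-2.62, 2.62], [-0.44, 2.09], [-1.27, 1.32], [0.08, 2.57], [-1.32, 4.46], [0.12, 2], [-2.74, 2.74]. Speed limits (rad/s): [2.22, 2.22, 3.01, 3.01, 3.14, 3.14, 3.14].

### API

Orientations are given as a unit quaternion [w, x, y, z].
In Python, from bench import monitor, capture, camera_info, order gives the robot as it stands.
- The arm moves only by the shell command python3 -m inch 'ROWS'. ROWS is text: rows parted by semicolons, each of 7 numbers parted by spaces: the finger opening in cm, from 0 to 8.54, then the shift along the tool's x, y, z in cm, then the turn, a rotation vector about the tool's x, y, z in units of 6 degrees (1.0 is 6 degrees). In form: hand x y z ax ay az; .... A call has 1 to 10 rows; each row shifts and turns the commanded pose from where the row before left it, along the tool's axes as they then stand; what a row does not reach is not made up. A row lasts 1/10 s, in which the tool goes at most 50 mm and 8.59 degrees, less where a joint would pass 70% of its speed; a pose out of reach is approached as far as the arm can. A call with a gripper value outside its range is refused whole. The fingers move at their own pace and stop on an object; the grip force is fixed at half the most. Time passes only in rows, so rows that do not move let the fingers close. It gives the time, the measured TCP pose, the force, the opening and the grip force at its end, in the units of the state.
- monitor.observe(): the state, without advancing time (a new reading comes with each control period).
- capture(name): name is "side" or "top" or "wrist"; returns the picture (400x640x3 uint8, blue, green, red); there is no depth.
- camera_info(name): a dict with "vfov" (degrees; the focal length in pixels is half the picture's height over the tangent of half this angle, whatever the lens; pixels are square), "cx", "cy" (the principal point, pixels), "k1" (the pictures are not rectified: a ray, as slopes to the right and down, at radius r is drawn at 1 + k1 r^2 times it, then the intrinsics apply), "origin" and "rotation" of the camera in the world. Camera axes: x right, y down, z forward; pixel columns grow to the right and rows downward; lengths in m; the calibration is good to about 2 mm. A picture is of the moment at which its call begins: read the wrist's pose just before it. camera_info takes no time and is no camera call; for the wrist camera it gives the pose at the moment of the call.
- order.job_done(): hands the job in; it is judged then, once.
The state is a dict: "time": time; "qpos": joint angles; "dq": joint speeds; "tau": joint torques, N m; "ee_pos": TCP position; "eef_rot": TCP orientation; "wrist_force": force on the tool from outside, world axes, zero at the start; "moment": the same for the moment, N m; "opening": opening from 0.0 (shut) to 1.0 (fully open); "finger_force": force on a finger pad.
Only numpy, scipy, OpenCV 4.12 (cv2) and the standard library are available. Lean on these libraries where they do the work, as an engineer would, in place of code of your own. Each camera call takes 0.05 s, during which the arm holds its last target. There are 200 camera calls.

### The job

Take the slim pin with the blue band from the pin rack, feel lightly for the off-centre hole in the jig's steel bush and press the pin straight in until it is fully home, without forcing it. Then gently slide the off-cut along the jig's channel until its end rests against the pin. Leave the thick pin with the yellow band in the rack.

Things in the scene. Friction and masses are not known exactly. Their poses are not given: they have to be found in the camera images.
- jig: Stop jig fixed to the saw table: plywood deck 84 (x) x 230 (y) x 30 (z) mm, origin at the centre of its underside. Two dark wooden rails, 18 wide and 8 high above the deck, run along its long sides and leave a channel 48 mm wide along the jig's y axis. A round steel bush of 44 mm diameter is let in flush with the deck at y = +75 mm.
- bush_center (a point): Centre of the steel bush at deck height (30 mm above the table), axes as the jig's. The bush is eccentric, set to an unknown angle: its round, blind, unchamfered hole (diameter 17.5 mm, 22 mm deep, flat floor) has its centre 4 mm from this point, in any direction. The bush does not turn. 5 to 15 N suffice to search and seat; keep the tool force under 25 N (all pin-jig contacts summed: under 50 N).
- rack: Wooden pin rack fixed to the table, 116 (x) x 56 (y) x 32 (z) mm, origin at the centre of its underside; two blind holes of 22 mm diameter, 22 mm deep, at x = -30 and +30 mm, one pin standing in each (which is where varies).
- pin: Slim bright metal pin with a blue band near its top, loose: diameter 16 mm, length 90 mm, about 0.13 kg, plain square-cut foot. Origin at the centre of its foot, z up along it. It stands upright in the rack, foot 10 mm above the table, 68 mm standing out. Fully home in the bush its foot is 8 mm above the jig's underside, again 68 mm standing out.
- thick_pin: Thick dark pin with a yellow band, 20 mm in diameter and 90 mm long, too thick for the bush; origin at the centre of its foot, z up. It stays in the rack.
- offcut: Sawn wooden off-cut 42 (x) x 75 (y) x 20 (z) mm, about 0.06 kg, lying loose in the jig's channel on the deck with its long y axis along the jig's y (its +y end towards the bush), 30 mm or more short of the pin's place. Origin at the centre of its underside.

How it is judged:
By the outcome, as a careful person would: the job done as asked, in the order asked, and still so for the second after the job is handed in, with the robot touching nothing.
It also fails if it takes over 72 s, if anything falls off the work surface, if the arm or the gripper's body presses on something with over 40 N, if the wrist force passes 120 N, or if a joint passes its speed limit or range.

## Working session

There is one attempt and no reset: what is moved stays moved. The work goes in short steps, Python scripts to look and compute and a shell command to move; the robot and the scene stay as the last step left them, time stands still between calls to the robot, and variables do not carry over. Pictures are saved under pics/ and viewed, at most 10 in all, crops included, and the job is handed in when it is done.

```bash
ls; mkdir -p pics; python3 - <<'E'
from bench import monitor,capture,camera_info
import cv2,numpy as np
s=monitor.observe();print({k:np.round(v,3).tolist() for k,v in s.items()})
for n in("top","side"):
    cv2.imwrite(f"pics/{n}0.png",capture(n));print(n,camera_info(n))
print(camera_info("wrist"))
E
```

```text
pics
{'time': 0.0, 'qpos': [-1.3, 0.435, 0.025, 1.574, -0.012, 1.134, -0.075], 'dq': [-0.0, -0.001, 0.002, 0.0, 0.0, 0.0, -0.003], 'tau': [0.0, -67.049, 1.025, -31.62, 0.016, 0.013, 0.0], 'ee_pos': [0.228, 0.581, 0.231], 'eef_rot': [-0.0, 0.186, 0.983, -0.001], 'wrist_force': [0.28, -0.091, 0.579], 'moment': [-0.024, 0.002, -0.056], 'finger_force': 0.0, 'opening': 0.997}
top {'vfov': 48.21213147962865, 'cx': 325.76059101910397, 'cy': 205.13848417542312, 'k1': -0.00961748248980811, 'origin': array([0.37352431, 0.10188946, 0.88608095]), 'rotation': array([-0.05059132,  0.7140173 , -0.69609007,  0.05548362])}
side {'vfov': 53.186770510070616, 'cx': 314.99176542272477, 'cy': 199.43498560130973, 'k1': 0.008125190760905612, 'origin': array([0.4899631 , 0.74399782, 0.61953299]), 'rotation': array([-0.00446858,  0.02137679,  0.91146583, -0.4107957 ])}
{'vfov': 67.95602304242777, 'cx': 316.6713943973253, 'cy': 201.79208651492823, 'k1': 0.012372423126115174, 'origin': array([0.15129976, 0.61242891, 0.37364693]), 'rotation': array([0.1333784 , 0.81553299, 0.55587115, 0.09012999])}
```

View pics/top0.png

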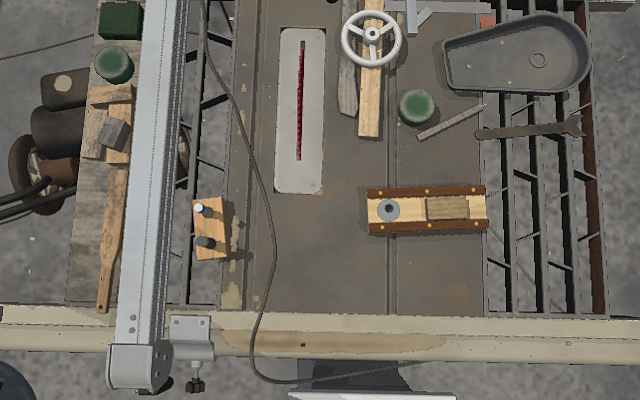

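View pics/side0.png

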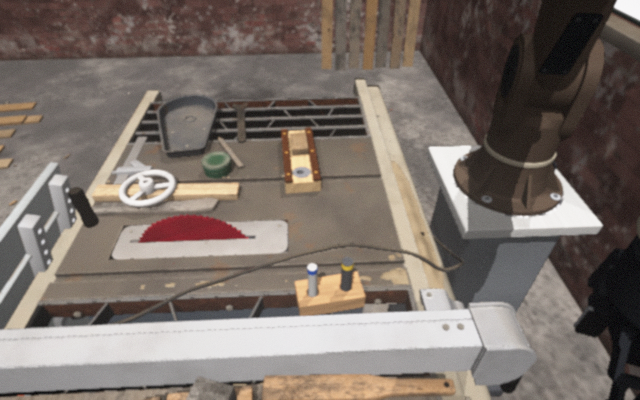

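The top view shows the slim blue-band pin at about (200,208), the thick pin at (205,241), and the jig with its bush at (389,209) and the off-cut at (447,208). A fence stands left of the rack, with its right edge at about column 182. The side view agrees, with the blue pin at (312,275) and the yellow one at (347,275).

```bash
cat >h.py <<'E'
import numpy as np,cv2
from scipy.spatial.transform import Rotation as R
from bench import monitor,capture,camera_info
def rot(q): return R.from_quat([q[1],q[2],q[3],q[0]]).as_matrix()
def ray(ci,px):
    f=200/np.tan(np.radians(ci["vfov"]/2)); d=(np.array(px,float)-[ci["cx"],ci["cy"]])/f
    u=d.copy()
    for _ in range(8): u=d/(1+ci["k1"]*(u@u))
    return np.array(ci["origin"]),rot(ci["rotation"])@np.array([u[0],u[1],1])
def onz(ci,px,z):
    o,d=ray(ci,px); return o+d*(z-o[2])/d[2]
def proj(ci,p):
    f=200/np.tan(np.radians(ci["vfov"]/2)); c=rot(ci["rotation"]).T@(np.array(p)-ci["origin"]); u=c[:2]/c[2]
    return u*(1+ci["k1"]*(u@u))*f+[ci["cx"],ci["cy"]]
E
python3 - <<'E'
from h import *
t=cv2.imread("pics/top0.png");s=cv2.imread("pics/side0.png")
a=cv2.resize(t[180:270,100:260],None,fx=5,fy=5,interpolation=2);cv2.imwrite("pics/c1.png",a)
b=cv2.resize(s[240:380,250:450],None,fx=4,fy=4,interpolation=2);cv2.imwrite("pics/c2.png",b)
c=cv2.resize(t[175:245,355:500],None,fx=5,fy=5,interpolation=2);cv2.imwrite("pics/c3.png",c)
E
```

```text
(no output)
```

View pics/c1.png

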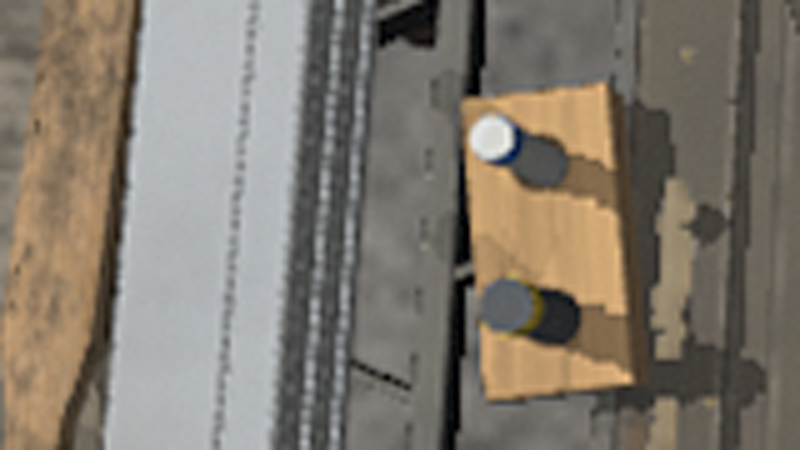

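View pics/c2.png

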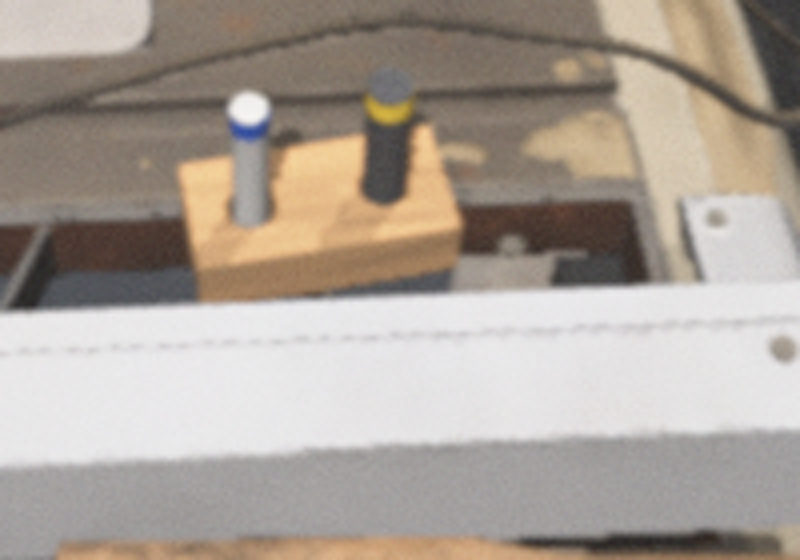

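View pics/c3.png

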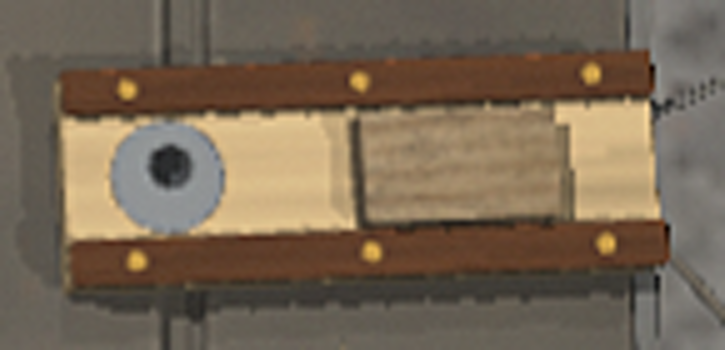

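The crops show the pin tops clearly and the fence about 20 px left of the rack. The hole appears as a dark disc at crop (171,166), against the bush centre at about (167,178), so it is offset towards image-up, which is +x.

```bash
python3 - <<'E'
from h import *
t=camera_info("top");s=camera_info("side");np.set_printoptions(precision=4,suppress=True)
T=lambda p,o:(np.array(p)+.5)/5-.5+o
A=lambda x,y:T((x,y),(100,180));C=lambda x,y:T((x,y),(355,175));S=lambda x,y:(np.array((x,y))+.5)/4-.5+(250,240)
print("pin top",onz(t,A(493,139),.1),"side",onz(s,S(249,107),.1))
print("thick",onz(t,A(510,306),.1),"side",onz(s,S(390,84),.1))
print("rack corners",[onz(t,A(*p),.032)[:2] for p in((463,98),(607,83),(634,384),(489,400))])
# jig from rail screws z=.038
sc=[onz(t,C(*p),.038)[:2] for p in((127,89),(360,81),(591,73),(137,260),(372,252),(605,243))]
d=(sc[0]-sc[2])+(sc[3]-sc[5]);yaw=np.degrees(np.arctan2(-d[0],d[1]));print("yaw",yaw,"len",np.linalg.norm(d)/2)
print("corners",[onz(t,C(*p),.038)[:2] for p in((60,71),(651,52),(668,260),(72,288))])
im=cv2.imread("pics/top0.png")[175:245,355:500]
hsv=cv2.cvtColor(cv2.resize(im,None,fx=5,fy=5,interpolation=2),cv2.COLOR_BGR2HSV)
b=cv2.imread("pics/c3.png").astype(int);roi=np.zeros(b.shape[:2],bool);roi[115:240,100:235]=1
m=((b[...,0]>b[...,2]-5)&roi).astype(np.uint8);m=cv2.morphologyEx(m,cv2.MORPH_OPEN,np.ones((7,7)))
c=max(cv2.findContours(m,0,2)[0],key=cv2.contourArea);e=cv2.fitEllipse(cv2.convexHull(c));print("bush",e,onz(t,C(*e[0]),.03))
h=((b.max(2)<105)&(m>0)).astype(np.uint8);c=max(cv2.findContours(h,0,2)[0],key=cv2.contourArea);e2=cv2.fitEllipse(c);print("hole",e2,onz(t,C(*e2[0]),.03))
print("offcut ends top z.05",onz(t,C(354,165),.05),onz(t,C(557,162),.05))
# fence top edge: line as plane intersection
def pl(ci,p,q):
    o,a=ray(ci,p);_,c=ray(ci,q);n=np.cross(a,c);return n,n@o
n1,k1=pl(t,A(372,40),A(345,440));n2,k2=pl(s,S(10,308),S(780,284))
for x in(.2,.3,.4):print("fence",x,np.linalg.solve([n1[1:],n2[1:]],[k1-n1[0]*x,k2-n2[0]*x]))
for z in (0,.06,.1):print(z,onz(t,A(358,240),z))
E
```

```text
pin top [0.4826 0.3241 0.1   ] side [0.482  0.3232 0.1   ]
thick [0.4236 0.3141 0.1   ] side [0.4227 0.3139 0.1   ]
rack corners [array([0.5077, 0.356 ]), array([0.515 , 0.3007]), array([0.3996, 0.2836]), array([0.3921, 0.3381])]
yaw 3.530231239539726 len 0.1800546268509497
corners [array([0.5359, 0.0195]), array([ 0.5495, -0.21  ]), array([ 0.4685, -0.2142]), array([0.452, 0.014])]
bush ((167.58340454101562, 176.46775817871094), (107.25308990478516, 110.65271759033203), 116.8059310913086) [ 0.497  -0.0234  0.03  ]
hole ((169.85018920898438, 166.26400756835938), (42.27049255371094, 43.18257141113281), 128.74085998535156) [ 0.501  -0.0243  0.03  ]
offcut ends top z.05 [ 0.5003 -0.0912  0.05  ] [ 0.5035 -0.1685  0.05  ]
fence 0.2 [0.3845 0.0481]
fence 0.3 [0.3846 0.0503]
fence 0.4 [0.3847 0.0525]
0 [0.4545 0.4032 0.    ]
0.06 [0.4491 0.3828 0.06  ]
0.1 [0.4454 0.3692 0.1   ]
```

Slim pin at about (0.4825, 0.3237), hole at about (0.501, -0.024), jig yaw +3.5°. The fence is only about 0.05 high. First I turn the tool so its fingers close along the jig's y axis.

```bash
cat >>h.py <<'E'
def st(t=None):
    s=monitor.observe();M=rot(s["eef_rot"]);np.set_printoptions(precision=4,suppress=True)
    print("t",round(s["time"],2),"pos",s["ee_pos"],"yclose",round(np.degrees(np.arctan2(M[1,1],M[0,1])),2),"toolz",M[:,2],"F",np.round(s["wrist_force"],2),"open",round(s["opening"],3),"ff",s["finger_force"])
    if t is not None: print("tool shift cm",M.T@(np.array(t)-s["ee_pos"])*100)
    return s,M
E
python3 -m inch '5 0 0 0 0 0 -1.4;5 0 0 0 0 0 -1.4;5 0 0 0 0 0 -1.4;5 0 0 0 0 0 0;5 0 0 0 0 0 0'; python3 -c "
from h import *
st((.4825,.3237,.18))"
```

```text
time: 0.6
ee_pos: [0.2283, 0.5816, 0.231]
eef_rot: [-0.0, -0.031, 1.0, -0.0]
wrist_force: [-0.5, -0.7, 0.6]
opening: 0.589
finger_force: 0.0
t 0.6 pos [0.2283 0.5816 0.231 ] yclose 93.52 toolz [-0.0003 -0.0005 -1.    ] F [-0.48 -0.74  0.65] open 0.589 ff 0.0
tool shift cm [-23.7917 -27.3027   5.1048]
```

```bash
python3 -m inch '5 -2.6 -3.0 0.5 0 0 0;5 -2.6 -3.0 0.5 0 0 0;5 -2.6 -3.0 0.5 0 0 0;5 -2.6 -3.0 0.5 0 0 0;5 -2.6 -3.0 0.5 0 0 0;5 -2.6 -3.0 0.5 0 0 0;5 -2.6 -3.0 0.5 0 0 0;5 -2.6 -3.0 0.5 0 0 0;5 -2.6 -3.0 0.5 0 0 0;5 0 0 0 0 0 0'; python3 -m inch '5 0 0 0 0 0 0;5 0 0 0 0 0 0'; python3 - <<'E'
from h import *
st((.4825,.3237,.056))
i=capture("wrist");ci=camera_info("wrist");cv2.imwrite("pics/w1.png",i);print(proj(ci,(.4825,.3237,.1)),proj(ci,(.4232,.314,.1)),ci["origin"])
E
```

```text
time: 1.6
ee_pos: [0.4839, 0.3217, 0.1856]
eef_rot: [0.001, -0.027, 1.0, -0.002]
wrist_force: [-0.4, 0.5, 0.1]
opening: 0.582
finger_force: 0.0
time: 1.8
ee_pos: [0.4787, 0.329, 0.1864]
eef_rot: [-0.0, -0.033, 0.999, 0.0]
wrist_force: [0.9, 0.3, 0.2]
opening: 0.579
finger_force: 0.0
t 1.8 pos [0.4787 0.329  0.1864] yclose 93.76 toolz [-0.0004  0.0007 -1.    ] F [0.86 0.27 0.24] open 0.579 ff 0.0
tool shift cm [-0.3538 -0.5627 13.0366]
[308.3472 212.3847] [300.0713 138.7468] [0.3962 0.3245 0.3295]
```

View pics/w1.png

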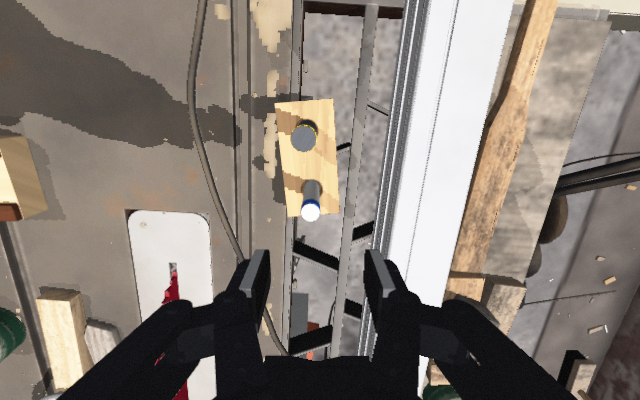

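The wrist view shows the slim pin's top at (311,211), about 3 px from the prediction (about 2 mm towards +y). The fingers are open either side of the line. Next I align over the pin and come down.

```bash
python3 -m inch '5 -0.35 -0.4 2 0 0 0;5 0 0 2 0 0 0;5 0 0 1 0 0 0;5 0 0 0 0 0 0;5 0 0 0 0 0 0;5 0 0 0 0 0 0'; python3 - <<'E'
from h import *
st((.4825,.325,.056))
i=capture("wrist");ci=camera_info("wrist")
h=cv2.cvtColor(i,cv2.COLOR_BGR2HSV);m=((h[...,1]<40)&(h[...,2]>215)).astype(np.uint8)
p=proj(ci,(.4825,.325,.1));q=p.astype(int)
n,l,s,c=cv2.connectedComponentsWithStats(m)
for k in range(1,n):
    if s[k,4]>60 and np.hypot(*(c[k]-p))<60: print(p,c[k],s[k],onz(ci,c[k],.1))
E
```

```text
time: 2.45
ee_pos: [0.4836, 0.3248, 0.1373]
eef_rot: [0.001, -0.033, 0.999, 0.001]
wrist_force: [0.1, 0.1, 1.6]
opening: 0.588
finger_force: 0.0
t 2.45 pos [0.4836 0.3248 0.1373] yclose 93.8 toolz [ 0.0011  0.0011 -1.    ] F [0.14 0.13 1.57] open 0.588 ff 0.0
tool shift cm [0.1166 0.018  8.1305]
[315.744  231.5745] [314.     236.3051] [304 229  23  14 177] [0.486  0.3241 0.1   ]
```

```bash
python3 -m inch '5 0 0.05 2 0 0 0;5 0 0 2 0 0 0;5 0 0 2 0 0 0;5 0 0 1.5 0 0 0;5 0 0 0.5 0 0 0;5 0 0 0 0 0 0;5 0 0 0 0 0 0'; python3 -m inch '0.5 0 0 0 0 0 0;0.5 0 0 0 0 0 0;0.5 0 0 0 0 0 0;0.5 0 0 0 0 0 0;0.5 0 0 0 0 0 0;0.5 0 0 0 0 0 0;0.5 0 0 0 0 0 0;0.5 0 0 0 0 0 0'; python3 - <<'E'
from h import *
st()
cv2.imwrite("pics/s2.png",capture("side")[150:350,200:440])
E
```

```text
time: 3.2
ee_pos: [0.4838, 0.325, 0.0573]
eef_rot: [0.001, -0.033, 0.999, 0.0]
wrist_force: [0.5, 0.7, -0.4]
opening: 0.585
finger_force: 0.0
time: 4.0
ee_pos: [0.4837, 0.3248, 0.0571]
eef_rot: [0.0, -0.033, 0.999, 0.0]
wrist_force: [-1.2, -1.0, 6.0]
opening: 0.165
finger_force: 58.3
t 4.0 pos [0.4837 0.3248 0.0571] yclose 93.77 toolz [ 0.0009  0.0007 -1.    ] F [-1.21 -1.02  6.05] open 0.165 ff 58.26753258705139
```

Gripped, with the foot about 47 mm below the TCP. Now I lift straight up and carry the pin high across the blade.

```bash
python3 -m inch '0.5 0 0 -0.5 0 0 0;0.5 0 0 -1 0 0 0;0.5 0 0 -1.5 0 0 0;0.5 0 0 -2 0 0 0;0.5 0 0 -2 0 0 0;0.5 0 0 -2 0 0 0;0.5 0 0 -2 0 0 0;0.5 0 0 -2 0 0 0;0.5 0 0 -1 0 0 0;0.5 0 0 0 0 0 0'; python3 -c "
from h import *
st((.5,-.0243,.15))"
```

```text
time: 5.05
ee_pos: [0.4839, 0.3251, 0.198]
eef_rot: [0.001, -0.033, 0.999, 0.001]
wrist_force: [1.0, 0.2, -2.0]
opening: 0.174
finger_force: 58.4
t 5.05 pos [0.4839 0.3251 0.198 ] yclose 93.78 toolz [ 0.0022  0.0018 -1.    ] F [ 0.96  0.22 -2.  ] open 0.174 ff 58.394535183906555
tool shift cm [  0.7035 -34.9767   4.7363]
```

```bash
python3 -m inch '0.5 0 -1 0 0 0 0;0.5 0 -2 0 0 0 0;0.5 0.1 -2.5 0 0 0 0;0.5 0.1 -2.5 0 0 0 0;0.5 0.1 -2.5 0 0 0 0;0.5 0.1 -2.5 0 0 0 0;0.5 0.1 -2.5 0 0 0 0;0.5 0.1 -2.5 0 0 0 0;0.5 0.1 -2.5 0 0 0 0;0.5 0 -2.5 0 0 0 0'; python3 -m inch '0.5 0 -2.5 0 0 0 0;0.5 0 -2.5 0 0 0 0;0.5 0 -2.5 1 0 0 0;0.5 0 -2 1 0 0 0;0.5 0 -1.5 1 0 0 0;0.5 0 -1 1 0 0 0;0.5 0 0 0.7 0 0 0;0.5 0 0 0 0 0 0;0.5 0 0 0 0 0 0;0.5 0 0 0 0 0 0'; python3 - <<'E'
from h import *
s,M=st((.501,-.0243,.08))
i=capture("wrist");ci=camera_info("wrist");t=capture("top");tc=camera_info("top");sd=capture("side");sc=camera_info("side")
p=s["ee_pos"]
for n,im,c in(("w",i,ci),("t",t,tc),("s",sd,sc)):
    print(n,"foot",proj(c,p+[0,0,-.047]),"top",proj(c,p+[0,0,.043]),"bushc",proj(c,(.497,-.0234,.03)),"hole",proj(c,(.501,-.0243,.03)))
a=cv2.resize(i[60:260,200:440],None,fx=1.6,fy=1.6,interpolation=2)
q=proj(sc,p).astype(int);b=cv2.resize(sd[q[1]-45:q[1]+75,q[0]-70:q[0]+70],(384,320),interpolation=2);print("side crop origin",q-[70,45])
cv2.imwrite("pics/p3.png",np.hstack([a,b]));cv2.imwrite("pics/w3.png",i);cv2.imwrite("pics/s3.png",sd);cv2.imwrite("pics/t3.png",t)
E
```

```text
time: 6.05
ee_pos: [0.4902, 0.0925, 0.1951]
eef_rot: [-0.001, -0.033, 0.999, -0.0]
wrist_force: [0.2, -0.1, -1.2]
opening: 0.173
finger_force: 58.4
time: 7.05
ee_pos: [0.4996, -0.0242, 0.1496]
eef_rot: [0.0, -0.034, 0.999, 0.0]
wrist_force: [0.1, -0.0, -1.5]
opening: 0.172
finger_force: 58.5
t 7.05 pos [ 0.4996 -0.0242  0.1496] yclose 93.86 toolz [ 0.0006  0.0004 -1.    ] F [ 0.06 -0.01 -1.54] open 0.172 ff 58.45872402191162
tool shift cm [-0.1332 -0.0253  6.9644]
w foot [315.4869 227.2398] top [314.8724 315.6043] bushc [316.714  193.2903] hole [315.4608 197.3396]
t foot [394.5492 202.7408] top [403.7266 193.9124] bushc [388.1167 209.8683] hole [388.5884 207.837 ]
s foot [298.645  146.8625] top [297.1092 111.778 ] bushc [300.8306 172.1642] hole [299.1693 171.9923]
side crop origin [227  84]
```

View pics/p3.png

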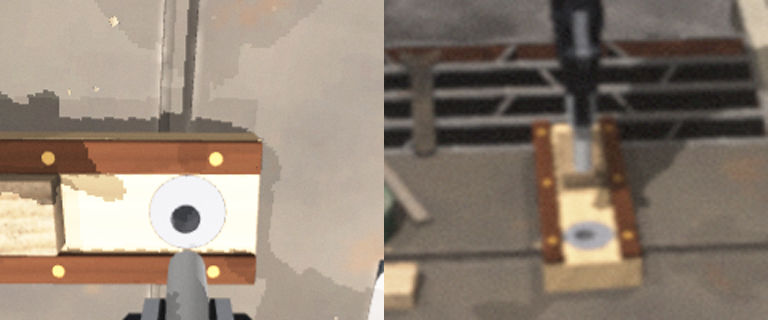

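The wrist view shows the bush at (317.5,192.5), the hole at about (315.6,197) and the pin's foot just below them, near column 317. The side view shows the pin upright over the jig. I'll measure these precisely.

```bash
python3 - <<'E'
from h import *
i=cv2.imread("pics/w3.png");s,M=st();p=s["ee_pos"];ci=camera_info("wrist")
g=i.astype(int);mx=g.max(2)
big=cv2.resize(i[170:235,285:350],None,fx=6,fy=6,interpolation=cv2.INTER_CUBIC).astype(int)
B=lambda x,y:((x+.5)/6-.5+285,(y+.5)/6-.5+170)
m=(big.max(2)<120).astype(np.uint8);n,l,st_,c=cv2.connectedComponentsWithStats(m)
k=[j for j in range(1,n) if np.hypot(*(np.array(B(*c[j]))-(315.6,197)))<4][0]
ct=cv2.findContours((l==k).astype(np.uint8),0,1)[0][0];e=cv2.fitEllipse(ct);print("hole",B(*e[0]),np.array(e[1])/6,onz(ci,B(*e[0]),.03))
sat=(big[...,0]-big[...,2]>-12)&(big.min(2)>200);
mm=(sat&(np.indices(sat.shape)[0]<6*45)).astype(np.uint8)
n,l,st_,c=cv2.connectedComponentsWithStats(mm);k=1+st_[1:,4].argmax()
ct=max(cv2.findContours((l==k).astype(np.uint8),0,1)[0],key=cv2.contourArea);e=cv2.fitEllipse(cv2.convexHull(ct));print("bush",B(*e[0]),np.array(e[1])/6,onz(ci,B(*e[0]),.03))
for r in(218,222,226,230,236,242):
    print(r,g[r,300:334].mean(1).round().astype(int).tolist())
print("col316 rows205-230",g[205:230,316].mean(1).astype(int).tolist())
for a in(-.047,-.03,-.02): 
    for dy in(.008,-.008): print(a,dy,proj(ci,p+[0,dy,a]),end=' ')
print(proj(ci,p+[-.008,0,-.047]))
E
```

```text
t 7.2 pos [ 0.4996 -0.0246  0.1497] yclose 93.83 toolz [ 0.0008  0.0002 -1.    ] F [-0.72 -0.1  -1.6 ] open 0.17 ff 58.458945751190186
hole (315.67110443115234, 196.4817886352539) [16.6491 17.0486] [ 0.5001 -0.0245  0.03  ]
bush (316.9788818359375, 192.00760396321616) [45.435  47.4146] [ 0.4957 -0.0235  0.03  ]
218 [63, 64, 62, 63, 62, 66, 81, 84, 82, 122, 149, 154, 150, 147, 152, 148, 147, 147, 145, 140, 138, 136, 147, 117, 87, 84, 83, 84, 83, 83, 81, 83, 82, 81]
222 [114, 113, 111, 112, 111, 113, 134, 145, 147, 149, 150, 150, 149, 150, 148, 150, 148, 147, 144, 140, 137, 133, 139, 148, 154, 161, 151, 119, 109, 111, 109, 110, 109, 107]
226 [111, 115, 113, 112, 113, 130, 141, 147, 148, 148, 149, 150, 149, 146, 150, 147, 147, 144, 143, 139, 136, 138, 135, 144, 152, 159, 166, 181, 128, 112, 110, 165, 190, 197]
230 [106, 107, 105, 104, 108, 143, 146, 144, 150, 151, 151, 150, 150, 148, 148, 148, 146, 144, 143, 139, 137, 135, 135, 141, 150, 156, 167, 177, 157, 184, 221, 225, 226, 227]
236 [120, 121, 124, 120, 134, 143, 147, 147, 149, 150, 150, 152, 150, 147, 149, 147, 145, 143, 143, 142, 137, 133, 129, 129, 126, 132, 157, 168, 185, 146, 123, 119, 120, 122]
242 [170, 170, 172, 165, 146, 144, 145, 147, 131, 129, 131, 149, 149, 144, 146, 147, 143, 145, 141, 136, 136, 132, 128, 127, 125, 125, 120, 120, 137, 183, 177, 175, 177, 179]
col316 rows205-230 [126, 235, 245, 245, 246, 245, 245, 245, 245, 236, 186, 152, 149, 146, 151, 151, 148, 147, 147, 146, 148, 146, 148, 148, 147]
-0.047 0.008 [326.6958 228.0663] -0.047 -0.008 [303.735  226.6737] -0.03 0.008 [327.569  238.7327] -0.03 -0.008 [302.6611 237.2415] -0.02 0.008 [328.1556 245.8964] -0.02 -0.008 [301.9395 244.3405] [315.9776 216.6714]
```

```bash
python3 -m inch '0.5 -0.14 -0.12 1 0 0 0;0.5 0 0 1.5 0 0 0;0.5 0 0 1.5 0 0 0;0.5 0 0 1 0 0 0;0.5 0 0 0.5 0 0 0;0.5 0 0 0.3 0 0 0;0.5 0 0 0 0 0 0;0.5 0 0 0 0 0 0'; cat >look.py <<'E'
from h import *
import sys
s,M=st();p=s["ee_pos"];i=capture("wrist");ci=camera_info("wrist")
cv2.imwrite(f"pics/{sys.argv[1]}.png",i);x,y=np.round(proj(ci,p+[0,0,-.047])).astype(int)
print("foot",proj(ci,p+[-.001,.001,-.047]),"hole",proj(ci,(.5001,-.0245,.03)),"bush",proj(ci,(.4957,-.0235,.03)),"crop",x-50,y-50)
cv2.imwrite(f"pics/{sys.argv[1]}c.png",cv2.resize(i[y-50:y+50,x-50:x+50],None,fx=5,fy=5,interpolation=2))
E
python3 look.py w4
```

```text
time: 8.0
ee_pos: [0.5012, -0.0263, 0.0917]
eef_rot: [0.0, -0.033, 0.999, 0.0]
wrist_force: [-0.3, 0.2, -1.7]
opening: 0.174
finger_force: 58.5
t 8.0 pos [ 0.5012 -0.0263  0.0917] yclose 93.77 toolz [ 0.0007  0.0001 -1.    ] F [-0.29  0.16 -1.67] open 0.174 ff 58.45906734466553
foot [316.7479 225.9765] hole [317.7496 218.1265] bush [319.5002 212.6655] crop 265 177
```

View pics/w4c.png

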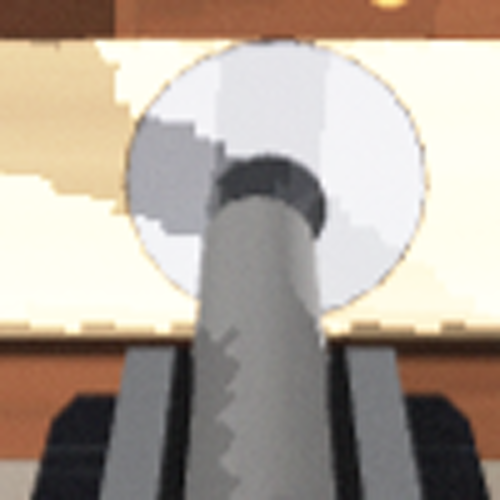

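The close wrist view shows the hole at crop (271,206) and the pin's foot at (259.5,247), about 15 mm above it.

```bash
python3 - <<'E'
from h import *
s,M=st();ci=camera_info("wrist");C=lambda x,y:((x+.5)/5-.5+265,(y+.5)/5-.5+177)
h=onz(ci,C(271,206),.03);f=onz(ci,C(259.5,247.5),.0447);b=onz(ci,C(277,179),.03)
print(h,f,b,"foot-tcp",f-s["ee_pos"]);print("tool shift mm",M.T@(h-f)*1000)
print(rot(ci["rotation"]))
E
```

```text
t 8.05 pos [ 0.5012 -0.0262  0.0918] yclose 93.78 toolz [ 0.0009  0.0001 -1.    ] F [ 0.37 -0.05 -0.31] open 0.169 ff 58.45880448818207
[ 0.4998 -0.0237  0.03  ] [ 0.5003 -0.0254  0.0447] [ 0.4955 -0.0231  0.03  ] foot-tcp [-0.0009  0.0008 -0.0471]
tool shift mm [ 0.3645  1.7082 14.6998]
[[-0.0653  0.9459  0.318 ]
 [ 0.9979  0.0616  0.0215]
 [ 0.0008  0.3187 -0.9479]]
```

```bash
python3 -m inch '0.5 0.03 0.16 0.4 0 0 0;0.5 0 0 0.4 0 0 0;0.5 0 0 0.3 0 0 0;0.5 0 0 0 0 0 0;0.5 0 0 0 0 0 0'; python3 look.py w5
```

```text
time: 8.55
ee_pos: [0.5003, -0.0247, 0.0802]
eef_rot: [-0.0, -0.033, 0.999, -0.0]
wrist_force: [-0.0, 0.7, -1.2]
opening: 0.172
finger_force: 58.5
t 8.55 pos [ 0.5003 -0.0247  0.0802] yclose 93.78 toolz [-0.0003 -0.     -1.    ] F [-0.04  0.73 -1.16] open 0.172 ff 58.45966100692749
foot [316.8482 225.9203] hole [315.5778 225.1095] bush [317.4035 219.4123] crop 265 177
```

View pics/w5c.png

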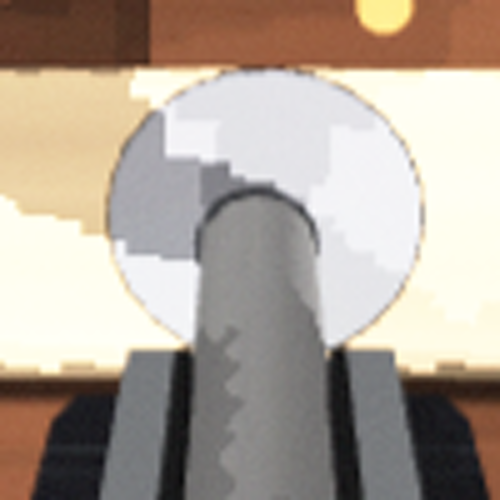

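The foot is over the hole: both are centred on column 258 and the rim gap is nearly right. I'll nudge 0.3 mm towards +x and feel downward gently.

```bash
python3 -m inch '0.5 -0.03 0 0.1 0 0 0;0.5 0 0 0.1 0 0 0;0.5 0 0 0.1 0 0 0;0.5 0 0 0.1 0 0 0;0.5 0 0 0 0 0 0;0.5 0 0 0 0 0 0'; python3 -m inch '0.5 0 0 0.05 0 0 0;0.5 0 0 0.05 0 0 0;0.5 0 0 0 0 0 0'
```

```text
time: 9.2
ee_pos: [0.5007, -0.0246, 0.0763]
eef_rot: [-0.0, -0.033, 0.999, 0.0]
wrist_force: [0.1, 0.4, -0.5]
opening: 0.17
finger_force: 58.5
time: 9.5
ee_pos: [0.5007, -0.0246, 0.0753]
eef_rot: [-0.0, -0.033, 0.999, 0.0]
wrist_force: [0.0, -0.2, -1.8]
opening: 0.171
finger_force: 58.5
```

No contact force with the foot nominally below deck level, so it has entered. Continuing slowly.

```bash
python3 -m inch '0.5 0 0 0.1 0 0 0;0.5 0 0 0.1 0 0 0;0.5 0 0 0.1 0 0 0;0.5 0 0 0 0 0 0'; python3 -m inch '0.5 0 0 0.1 0 0 0;0.5 0 0 0.1 0 0 0;0.5 0 0 0.1 0 0 0;0.5 0 0 0 0 0 0'
```

```text
time: 9.9
ee_pos: [0.5006, -0.0246, 0.0721]
eef_rot: [-0.0, -0.033, 0.999, 0.0]
wrist_force: [0.5, 0.1, -1.6]
opening: 0.169
finger_force: 58.5
time: 10.3
ee_pos: [0.5006, -0.0247, 0.0691]
eef_rot: [-0.0, -0.033, 0.999, 0.0]
wrist_force: [-0.5, 0.1, -1.6]
opening: 0.169
finger_force: 58.5
```

```bash
python3 -m inch '0.5 0 0 0.15 0 0 0;0.5 0 0 0.15 0 0 0;0.5 0 0 0.15 0 0 0;0.5 0 0 0.15 0 0 0;0.5 0 0 0 0 0 0'; python3 -m inch '0.5 0 0 0.15 0 0 0;0.5 0 0 0.15 0 0 0;0.5 0 0 0.15 0 0 0;0.5 0 0 0.1 0 0 0;0.5 0 0 0 0 0 0';python3 -m inch '0.5 0 0 0.05 0 0 0;0.5 0 0 0.05 0 0 0;0.5 0 0 0 0 0 0'
```

```text
time: 10.8
ee_pos: [0.5006, -0.0246, 0.0631]
eef_rot: [-0.0, -0.033, 0.999, 0.0]
wrist_force: [-0.6, -0.4, -1.0]
opening: 0.172
finger_force: 58.5
time: 11.3
ee_pos: [0.5007, -0.0246, 0.0577]
eef_rot: [-0.0, -0.033, 0.999, -0.0]
wrist_force: [-0.9, -0.1, -2.2]
opening: 0.171
finger_force: 58.5
time: 11.6
ee_pos: [0.5007, -0.0246, 0.0568]
eef_rot: [0.0, -0.033, 0.999, 0.0]
wrist_force: [-0.5, -0.2, -1.6]
opening: 0.172
finger_force: 58.5
```

```bash
python3 -m inch '0.5 0 0 0.05 0 0 0;0.5 0 0 0.05 0 0 0;0.5 0 0 0 0 0 0';python3 -m inch '0.5 0 0 0.03 0 0 0;0.5 0 0 0.03 0 0 0;0.5 0 0 0 0 0 0'
```

```text
time: 11.9
ee_pos: [0.5007, -0.0246, 0.0557]
eef_rot: [-0.0, -0.033, 0.999, 0.0]
wrist_force: [-0.5, -0.6, -1.9]
opening: 0.168
finger_force: 58.5
time: 12.2
ee_pos: [0.5006, -0.0246, 0.0552]
eef_rot: [-0.0, -0.033, 0.999, 0.0]
wrist_force: [-0.2, 0.3, -1.5]
opening: 0.171
finger_force: 58.5
```

```bash
python3 -m inch '0.5 0 0 0.03 0 0 0;0.5 0 0 0 0 0 0';python3 -m inch '0.5 0 0 0.03 0 0 0;0.5 0 0 0 0 0 0'; python3 -m inch '0.5 0 0 0.03 0 0 0;0.5 0 0 0 0 0 0'
```

```text
time: 12.4
ee_pos: [0.5008, -0.0246, 0.0551]
eef_rot: [0.0, -0.033, 0.999, 0.0]
wrist_force: [-1.0, 0.4, 1.8]
opening: 0.17
finger_force: 58.5
time: 12.6
ee_pos: [0.5009, -0.0246, 0.055]
eef_rot: [0.0, -0.033, 0.999, 0.0]
wrist_force: [-2.0, 0.0, 6.9]
opening: 0.168
finger_force: 58.8
time: 12.8
ee_pos: [0.501, -0.0246, 0.055]
eef_rot: [0.0, -0.033, 0.999, 0.0]
wrist_force: [-3.2, -0.4, 10.6]
opening: 0.17
finger_force: 59.2
```

The pin seats at TCP z = 0.055, exactly as expected, with about 12 N on the floor of the hole. Release and rise.

```bash
python3 -m inch '4.5 0 0 0 0 0 0;4.5 0 0 0 0 0 0;4.5 0 0 0 0 0 0;4.5 0 0 0 0 0 0;4.5 0 0 0 0 0 0';python3 -m inch '4.5 0 0 -1 0 0 0;4.5 0 0 -2 0 0 0;4.5 0 0 -2.5 0 0 0;4.5 0 0 -2.5 0 0 0;4.5 0 0 -2 0 0 0;4.5 0 0 -1 0 0 0;4.5 0 0 0 0 0 0'; python3 - <<'E'
from h import *
y=np.array([-.0616,.998,0])
st(np.array([.5003,-.0237,.13])+y*-.175)
i=capture("top");cv2.imwrite("pics/t6.png",i);s=capture("side")
t=camera_info("top");sc=camera_info("side")
print("top pintop pred",proj(t,(.5,-.0240,.098)),"side pred",proj(sc,(.5,-.0240,.098)),proj(sc,(.5,-.024,.03)))
a=cv2.resize(i[165:250,345:505],(800,425),interpolation=2)[:,:480*1];b=cv2.resize(s[100:200,270:335],(276,425),interpolation=2)
cv2.imwrite("pics/p6.png",np.hstack([a,b]))
E
```

```text
time: 13.3
ee_pos: [0.5007, -0.0246, 0.0542]
eef_rot: [-0.0, -0.033, 0.999, 0.0]
wrist_force: [0.3, -0.9, -0.0]
opening: 0.529
finger_force: 0.0
time: 14.0
ee_pos: [0.5016, -0.0246, 0.1658]
eef_rot: [0.001, -0.033, 0.999, 0.0]
wrist_force: [0.5, 0.2, -0.8]
opening: 0.526
finger_force: 0.0
t 14.0 pos [ 0.5016 -0.0246  0.1658] yclose 93.77 toolz [ 0.0029  0.0003 -1.    ] F [ 0.54  0.23 -0.81] open 0.526 ff 0.0
tool shift cm [  0.2047 -17.4032   3.5767]
top pintop pred [394.0396 202.9261] side pred [298.5511 148.5945] [299.5849 172.0542]
```

View pics/p6.png

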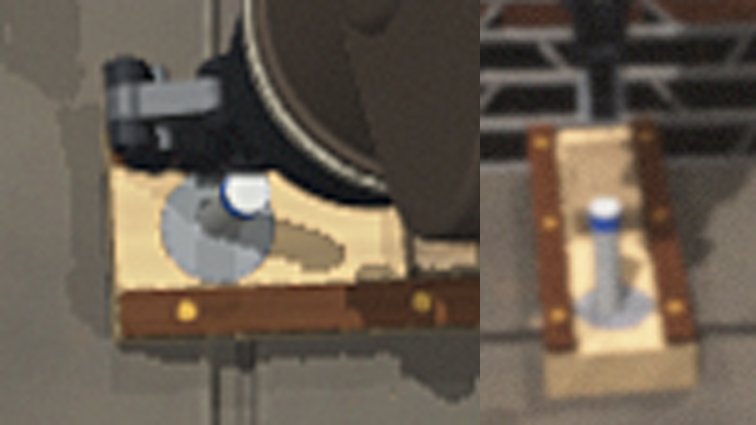

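The top view shows the pin top at (394.0,203.4) and the side view at (299.4,148.7). Both match the fully home prediction, and the pin is upright. Now I go behind the off-cut with closed fingers.

```bash
python3 -m inch '0 0 -1 0 0 0 0;0 0.06 -2 0 0 0 0;0 0.1 -2.5 0 0 0 0;0 0.1 -2.5 0 0 0 0;0 0.1 -2.5 0 0 0 0;0 0.1 -2.5 0 0 0 0;0 0.1 -2 0 0 0 0;0 0 -1.5 0 0 0 0;0 0 -0.5 0 0 0 0;0 0 0 0 0 0 0'; python3 -m inch '0 0 0 0 0 0 0;0 0 0 0 0 0 0'; python3 - <<'E'
from h import *
st((.507,-.195,.036))
i=capture("wrist");cv2.imwrite("pics/w7.png",i);ci=camera_info("wrist")
for p in((.5035,-.1685,.05),(.5,-.0912,.05),(.5065,-.1685,.03)):print(proj(ci,p))
# profile along jig axis (deck line at z=.05 / .03): colour samples
u=np.array([-.0616,.998,0]);b=np.array([.4963,-.0236,0])
g=cv2.cvtColor(cv2.GaussianBlur(i,(3,3),0),cv2.COLOR_BGR2HSV)
for s in range(-190,-50,3):
    q=proj(ci,b+u*s/1000+[0,0,.05]);x,y=np.round(q).astype(int)
    if 0<=x<640 and 0<=y<400: print(s,x,y,g[y,x],end='; ')
E
```

```text
time: 15.1
ee_pos: [0.506, -0.1951, 0.1638]
eef_rot: [-0.0, -0.032, 0.999, 0.0]
wrist_force: [-0.5, 0.1, 0.7]
opening: 0.002
finger_force: 0.0
time: 15.3
ee_pos: [0.5065, -0.1934, 0.1642]
eef_rot: [-0.0, -0.034, 0.999, 0.0]
wrist_force: [-0.0, 0.5, -0.3]
opening: 0.003
finger_force: 0.0
t 15.3 pos [ 0.5065 -0.1934  0.1642] yclose 93.87 toolz [-0.0001  0.0006 -1.    ] F [-0.03  0.47 -0.25] open 0.003 ff 0.0
tool shift cm [-0.0436 -0.1732 12.8225]
[343.1362 196.4868]
[428.156  198.2094]
[341.0861 193.2473]
-190 294 198 [ 16  24 117]; -187 297 198 [ 28  15 255]; -184 300 198 [ 28  13 255]; -181 304 198 [ 28  12 255]; -178 307 198 [ 28  13 255]; -175 310 198 [ 28  13 255]; -172 314 198 [ 28  12 255]; -169 317 198 [ 30  10 255]; -166 320 198 [ 30  10 255]; -163 323 198 [ 30  10 255]; -160 327 198 [ 30  10 255]; -157 330 198 [ 22  50 248]; -154 333 198 [ 20  74 238]; -151 337 198 [ 21  73 237]; -148 340 198 [ 18  82 190]; -145 343 198 [ 20  71 219]; -142 346 198 [ 21  60 247]; -139 350 198 [ 21  68 245]; -136 353 198 [ 21  67 245]; -133 356 198 [ 21  64 247]; -130 360 198 [ 22  57 249]; -127 363 198 [ 22  54 249]; -124 366 198 [ 22  51 250]; -121 370 198 [ 22  52 249]; -118 373 198 [ 22  48 251]; -115 376 198 [ 22  41 252]; -112 379 198 [ 23  40 252]; -109 383 198 [ 22  42 251]; -106 386 199 [ 22  37 253]; -103 389 199 [ 22  43 252]; -100 393 199 [ 21  42 251]; -97 396 199 [ 21  53 246]; -94 399 199 [ 22  51 248]; -91 402 199 [ 21  46 250]; -88 406 199 [ 22  43 251]; -85 409 199 [ 22  42 251]; -82 412 199 [ 22  47 250]; -79 416 199 [ 23  32 253]; -76 419 199 [ 22  33 253]; -73 422 199 [ 23  32 253]; -70 426 199 [ 28  14 255]; -67 429 199 [ 27  11 255]; -64 432 199 [ 27  11 255]; -61 435 199 [ 27  10 255]; -58 439 199 [ 27  10 255]; -55 442 199 [ 27  11 255]; -52 445 199 [ 27  11 255];
```

```bash
python3 -m inch '0 -0.07 -0.45 1 0 0 0;0 0 0 2 0 0 0;0 0 0 2 0 0 0;0 0 0 2 0 0 0;0 0 0 2 0 0 0;0 0 0 1.3 0 0 0;0 0 0 0.7 0 0 0;0 0 0 0 0 0 0;0 0 0 0 0 0 0'; python3 -m inch '0 0 0 0.6 0 0 0;0 0 0 0.5 0 0 0;0 0 0 0.4 0 0 0;0 0 0 0.2 0 0 0;0 0 0 0 0 0 0'; python3 - <<'E'
from h import *
st((.507,-.195,.036))
E
```

```text
time: 16.25
ee_pos: [0.5077, -0.1992, 0.0547]
eef_rot: [0.0, -0.033, 0.999, -0.0]
wrist_force: [0.3, 0.1, -0.8]
opening: -0.002
finger_force: 0.0
time: 16.75
ee_pos: [0.5071, -0.199, 0.0369]
eef_rot: [-0.0, -0.033, 0.999, 0.0]
wrist_force: [-0.0, -0.6, 1.3]
opening: -0.003
finger_force: 0.0
t 16.75 pos [ 0.5071 -0.199   0.0369] yclose 93.78 toolz [-0.0006  0.0002 -1.    ] F [-0.03 -0.56  1.31] open -0.003 ff 0.0
tool shift cm [-0.0179  0.3972  0.095 ]
```

```bash
python3 -m inch '0 0 0.2 0 0 0 0;0 0 0.2 0 0 0 0;0 0 0.2 0 0 0 0;0 0 0.2 0 0 0 0;0 0 0.2 0 0 0 0;0 0 0.2 0 0 0 0;0 0 0.2 0 0 0 0;0 0 0.2 0 0 0 0;0 0 0.2 0 0 0 0;0 0 0.2 0 0 0 0'; python3 -m inch '0 0 0.2 0 0 0 0;0 0 0.2 0 0 0 0;0 0 0.2 0 0 0 0;0 0 0.2 0 0 0 0;0 0 0.2 0 0 0 0;0 0 0.2 0 0 0 0;0 0 0.2 0 0 0 0;0 0 0.2 0 0 0 0;0 0 0.2 0 0 0 0;0 0 0.2 0 0 0 0';  python3 - <<'E'
from h import *
s,M=st()
i=capture("wrist");cv2.imwrite("pics/w8.png",i);ci=camera_info("wrist")
u=np.array([-.0616,.998,0]);b=np.array([.4963,-.0236,0])
g=cv2.cvtColor(cv2.GaussianBlur(i,(3,3),0),cv2.COLOR_BGR2HSV)
for z,off in((.05,-.012),(.05,.012)):
  print()
  for k in range(-130,-10,3):
    x,y=np.round(proj(ci,b+u*k/1000+[off,0,z])).astype(int)
    print(k,g[y,x][1:],end='; ')
E
```

```text
time: 17.75
ee_pos: [0.506, -0.179, 0.0373]
eef_rot: [0.0, -0.033, 0.999, -0.0]
wrist_force: [0.3, 0.1, 0.2]
opening: 0.001
finger_force: 0.2
time: 18.75
ee_pos: [0.5047, -0.159, 0.0373]
eef_rot: [0.0, -0.033, 0.999, 0.0]
wrist_force: [-0.3, -0.4, -0.0]
opening: 0.003
finger_force: 0.2
t 18.75 pos [ 0.5047 -0.159   0.0373] yclose 93.78 toolz [ 0.      0.0001 -1.    ] F [-0.3  -0.4  -0.02] open 0.003 ff 0.16921490896493196

-130 [ 11 140]; -127 [ 88 176]; -124 [ 86 196]; -121 [ 95 142]; -118 [ 97 165]; -115 [ 83 238]; -112 [ 83 238]; -109 [ 72 241]; -106 [ 69 244]; -103 [ 68 244]; -100 [ 65 245]; -97 [ 61 246]; -94 [ 50 252]; -91 [ 44 252]; -88 [ 41 252]; -85 [ 39 253]; -82 [ 45 252]; -79 [ 37 254]; -76 [ 46 252]; -73 [ 38 253]; -70 [ 41 252]; -67 [ 49 251]; -64 [ 35 253]; -61 [ 46 250]; -58 [ 41 252]; -55 [ 35 253]; -52 [ 49 248]; -49 [ 38 250]; -46 [ 62 244]; -43 [ 67 243]; -40 [ 67 243]; -37 [ 56 204]; -34 [  7 173]; -31 [  9 175]; -28 [  9 174]; -25 [  5 155]; -22 [  5 160]; -19 [  5 163]; -16 [  3 162]; -13 [  5 163]; 
-130 [35 36]; -127 [34 37]; -124 [32 48]; -121 [30 42]; -118 [36 35]; -115 [54 90]; -112 [ 53 246]; -109 [ 66 238]; -106 [ 64 242]; -103 [58 96]; -100 [41 37]; -97 [29 35]; -94 [62 99]; -91 [ 56 245]; -88 [ 59 246]; -85 [ 62 242]; -82 [ 57 245]; -79 [ 65 243]; -76 [ 52 249]; -73 [ 58 246]; -70 [ 56 247]; -67 [ 64 239]; -64 [ 68 238]; -61 [ 67 244]; -58 [ 68 245]; -55 [ 73 241]; -52 [ 76 238]; -49 [ 74 240]; -46 [ 60 246]; -43 [137  56]; -40 [135  64]; -37 [134  63]; -34 [129  65]; -31 [138  63]; -28 [133  65]; -25 [138  63]; -22 [133  65]; -19 [131  66]; -16 [133  67]; -13 [131  70];
```

```bash
python3 -m inch '0 0 0.2 0 0 0 0;0 0 0.2 0 0 0 0;0 0 0.2 0 0 0 0;0 0 0.2 0 0 0 0;0 0 0.2 0 0 0 0;0 0 0.2 0 0 0 0;0 0 0.2 0 0 0 0;0 0 0.2 0 0 0 0;0 0 0.2 0 0 0 0;0 0 0.2 0 0 0 0'; python3 -m inch '0 0 0.2 0 0 0 0;0 0 0.2 0 0 0 0;0 0 0.2 0 0 0 0;0 0 0.1 0 0 0 0;0 0 0.1 0 0 0 0;0 0 0.1 0 0 0 0;0 0 0 0 0 0 0'; python3 -m inch '0 0 0.05 0 0 0 0;0 0 0.05 0 0 0 0;0 0 0.05 0 0 0 0;0 0 0 0 0 0 0'; python3 - <<'E'
from h import *
s,M=st()
i=capture("wrist");ci=camera_info("wrist");t=capture("top")
u=np.array([-.0616,.998,0]);b=np.array([.4963,-.0236,0])
g=cv2.cvtColor(cv2.GaussianBlur(i,(3,3),0),cv2.COLOR_BGR2HSV)
for off in(-.012,-.004,.012):
  print()
  for k in range(-40,2,2):
    x,y=np.round(proj(ci,b+u*k/1000+[off,0,.05])).astype(int)
    print(k,g[y,x][1:],end='; ')
E
```

```text
time: 19.8
ee_pos: [0.5033, -0.139, 0.0373]
eef_rot: [-0.0, -0.033, 0.999, 0.0]
wrist_force: [0.1, -0.0, 0.6]
opening: 0.001
finger_force: 0.1
time: 20.5
ee_pos: [0.5028, -0.1301, 0.0373]
eef_rot: [-0.0, -0.033, 0.999, 0.0]
wrist_force: [0.8, -0.2, -0.2]
opening: 0.001
finger_force: 0.0
time: 20.9
ee_pos: [0.5027, -0.1287, 0.0373]
eef_rot: [0.0, -0.033, 0.999, 0.0]
wrist_force: [0.0, -0.2, 0.1]
opening: -0.002
finger_force: 0.0
t 20.9 pos [ 0.5027 -0.1287  0.0373] yclose 93.78 toolz [ 0.  0. -1.] F [ 0.04 -0.18  0.12] open -0.002 ff 0.015549118397757411

-40 [ 45 251]; -38 [ 51 250]; -36 [ 68 239]; -34 [ 75 201]; -32 [ 82 184]; -30 [ 81 166]; -28 [ 83 179]; -26 [ 83 185]; -24 [ 82 184]; -22 [ 80 166]; -20 [ 58 224]; -18 [ 40 250]; -16 [ 18 172]; -14 [  3 156]; -12 [  5 156]; -10 [  2 151]; -8 [  2 245]; -6 [  2 250]; -4 [  2 250]; -2 [  2 250]; 0 [  1 250]; 
-40 [ 69 246]; -38 [ 68 246]; -36 [ 78 225]; -34 [ 92 185]; -32 [ 91 171]; -30 [ 90 175]; -28 [ 90 172]; -26 [ 86 172]; -24 [ 87 173]; -22 [ 84 166]; -20 [ 81 166]; -18 [ 82 162]; -16 [ 34 150]; -14 [  5 147]; -12 [  5 153]; -10 [  7 155]; -8 [  5 156]; -6 [  5 158]; -4 [  6 157]; -2 [  5 154]; 0 [  5 149]; 
-40 [ 66 243]; -38 [ 66 241]; -36 [ 69 238]; -34 [ 70 237]; -32 [ 66 242]; -30 [ 75 238]; -28 [ 72 242]; -26 [ 79 237]; -24 [ 75 238]; -22 [ 78 234]; -20 [ 77 236]; -18 [ 75 238]; -16 [ 65 244]; -14 [134  57]; -12 [130  53]; -10 [136  62]; -8 [134  63]; -6 [138  61]; -4 [134  61]; -2 [ 18 116]; 0 [  4 138];
```

```bash
python3 -m inch '0 0 0.05 0 0 0 0;0 0 0.05 0 0 0 0;0 0 0.05 0 0 0 0;0 0 0.05 0 0 0 0;0 0 0.05 0 0 0 0;0 0 0.05 0 0 0 0;0 0 0.05 0 0 0 0;0 0 0.05 0 0 0 0;0 0 0 0 0 0 0'; for k in 1; do :; done; python3 -m inch '0 0 0.03 0 0 0 0;0 0 0.03 0 0 0 0;0 0 0 0 0 0 0'
```

```text
time: 21.9
ee_pos: [0.5024, -0.1246, 0.0373]
eef_rot: [-0.0, -0.033, 0.999, 0.0]
wrist_force: [-0.0, -0.0, -0.3]
opening: -0.002
finger_force: 0.0
time: 22.2
ee_pos: [0.5024, -0.1241, 0.0373]
eef_rot: [0.0, -0.033, 0.999, 0.0]
wrist_force: [-0.0, 0.5, 0.5]
opening: -0.002
finger_force: 0.0
```

```bash
python3 -m inch '0 0 0.02 0 0 0 0;0 0 0.02 0 0 0 0;0 0 0 0 0 0 0'; python3 -m inch '0 0 0.02 0 0 0 0;0 0 0 0 0 0 0'
```

```text
time: 22.5
ee_pos: [0.5023, -0.1237, 0.0373]
eef_rot: [0.0, -0.033, 0.999, 0.0]
wrist_force: [0.4, 0.0, -0.2]
opening: 0.002
finger_force: 0.1
time: 22.7
ee_pos: [0.5023, -0.1235, 0.0373]
eef_rot: [-0.0, -0.033, 0.999, 0.0]
wrist_force: [0.3, -0.6, -0.7]
opening: -0.003
finger_force: 0.1
```

```bash
python3 -m inch '0 0 0.02 0 0 0 0;0 0 0.02 0 0 0 0;0 0 0 0 0 0 0'; python3 -m inch '0 0 0.02 0 0 0 0;0 0 0.02 0 0 0 0;0 0 0 0 0 0 0';python3 -c "
from h import *
for k in range(3): st();capture('side')"
```

```text
time: 23.0
ee_pos: [0.5023, -0.1231, 0.0373]
eef_rot: [0.0, -0.033, 0.999, 0.0]
wrist_force: [1.5, 0.9, 0.2]
opening: 0.001
finger_force: 0.1
time: 23.3
ee_pos: [0.5023, -0.1227, 0.0373]
eef_rot: [-0.0, -0.033, 0.999, 0.0]
wrist_force: [0.2, -0.5, 0.6]
opening: 0.007
finger_force: 0.1
t 23.3 pos [ 0.5023 -0.1227  0.0373] yclose 93.78 toolz [-0.  0. -1.] F [ 0.17 -0.45  0.56] open 0.007 ff 0.07250997936353087
t 23.35 pos [ 0.5023 -0.1227  0.0373] yclose 93.78 toolz [ 0.      0.0001 -1.    ] F [-0.31  0.34 -0.3 ] open -0.003 ff 0.06148901302367449
t 23.4 pos [ 0.5023 -0.1227  0.0373] yclose 93.78 toolz [ 0.      0.0001 -1.    ] F [-0.18 -0.47 -0.13] open -0.004 ff 0.05364686599932611
```

```bash
python3 -m inch '0 0 0.02 0 0 0 0;0 0 0.02 0 0 0 0;0 0 0 0 0 0 0'; python3 -m inch '0 0 0.02 0 0 0 0;0 0 0 0 0 0 0'
```

```text
time: 23.75
ee_pos: [0.5023, -0.1223, 0.0373]
eef_rot: [0.0, -0.033, 0.999, 0.0]
wrist_force: [1.2, -0.3, -0.3]
opening: 0.001
finger_force: 0.1
time: 23.95
ee_pos: [0.5023, -0.1221, 0.0373]
eef_rot: [0.0, -0.033, 0.999, 0.0]
wrist_force: [-0.3, -0.1, -0.8]
opening: 0.001
finger_force: 0.1
```

```bash
python3 -m inch '0 0 0.02 0 0 0 0;0 0 0 0 0 0 0'; python3 -m inch '0 0 0.02 0 0 0 0;0 0 0 0 0 0 0'; python3 - <<'E'
from h import *
s,M=st()
i=capture("wrist");ci=camera_info("wrist");cv2.imwrite("pics/w9.png",i)
u=np.array([-.0616,.998,0]);b=np.array([.4963,-.0236,0])
g=cv2.cvtColor(i,cv2.COLOR_BGR2HSV)
for off in(-.004,0.004,.012):
  print()
  for k in range(-18,3,1):
    x,y=np.round(proj(ci,b+u*k/1000+[off,0,.05])).astype(int)
    print(k,g[y,x][1:],end='; ')
E
```

```text
time: 24.15
ee_pos: [0.5022, -0.1219, 0.0373]
eef_rot: [0.0, -0.033, 0.999, 0.0]
wrist_force: [0.0, 0.3, -0.2]
opening: 0.003
finger_force: 0.1
time: 24.35
ee_pos: [0.5022, -0.1217, 0.0373]
eef_rot: [0.0, -0.033, 0.999, 0.0]
wrist_force: [-0.0, -0.1, -0.2]
opening: -0.002
finger_force: 0.1
t 24.35 pos [ 0.5022 -0.1217  0.0373] yclose 93.78 toolz [ 0.  0. -1.] F [-0.03 -0.14 -0.19] open -0.002 ff 0.09401400340721011

-18 [ 85 182]; -17 [ 87 170]; -16 [ 86 164]; -15 [ 86 164]; -14 [ 83 159]; -13 [ 84 163]; -12 [ 77 162]; -11 [ 82 159]; -10 [ 82 161]; -9 [ 25 156]; -8 [  3 153]; -7 [  7 154]; -6 [  3 156]; -5 [  3 155]; -4 [  5 157]; -3 [  5 156]; -2 [  8 151]; -1 [  3 150]; 0 [  5 147]; 1 [  2 144]; 2 [  4 212]; 
-18 [ 92 171]; -17 [ 92 174]; -16 [ 94 176]; -15 [ 99 170]; -14 [ 94 169]; -13 [ 91 169]; -12 [ 88 177]; -11 [ 90 181]; -10 [ 89 181]; -9 [ 84 174]; -8 [  7 139]; -7 [  2 141]; -6 [  4 141]; -5 [  2 139]; -4 [  5 146]; -3 [  8 151]; -2 [  7 148]; -1 [  8 151]; 0 [  5 151]; 1 [  8 154]; 2 [  7 154]; 
-18 [ 80 235]; -17 [ 76 236]; -16 [ 78 234]; -15 [ 79 232]; -14 [ 80 234]; -13 [ 77 234]; -12 [ 83 233]; -11 [ 77 236]; -10 [ 74 238]; -9 [ 75 238]; -8 [108 123]; -7 [140  51]; -6 [135  53]; -5 [137  52]; -4 [140  53]; -3 [127  54]; -2 [  8 129]; -1 [  6 136]; 0 [  4 137]; 1 [  4 137]; 2 [  4 139];
```

```bash
python3 -m inch '0 0 0.02 0 0 0 0;0 0 0 0 0 0 0'; python3 -m inch '0 0 0.02 0 0 0 0;0 0 0 0 0 0 0';python3 -m inch '0 0 0.02 0 0 0 0;0 0 0 0 0 0 0'
```

```text
time: 24.6
ee_pos: [0.5022, -0.1215, 0.0373]
eef_rot: [-0.0, -0.033, 0.999, -0.0]
wrist_force: [-0.3, 0.7, 0.9]
opening: 0.003
finger_force: 0.2
time: 24.8
ee_pos: [0.5022, -0.1213, 0.0373]
eef_rot: [0.0, -0.033, 0.999, 0.0]
wrist_force: [-0.4, -1.1, -0.2]
opening: -0.006
finger_force: 0.3
time: 25.0
ee_pos: [0.5022, -0.1211, 0.0373]
eef_rot: [0.0, -0.033, 0.999, 0.0]
wrist_force: [0.0, -0.4, 0.2]
opening: 0.002
finger_force: 0.3
```

```bash
python3 - <<'E'
from h import *
F=[]
for k in range(8): F.append(monitor.observe()["wrist_force"]);s=capture("side")
print(np.mean(F,0),np.std(F,0))
def cen(im):
    h=cv2.cvtColor(im,cv2.COLOR_BGR2HSV);m=cv2.inRange(h,(105,120,60),(130,255,255))[120:180,270:330];M=cv2.moments(m,True);return M["m10"]/M["m00"]+270,M["m01"]/M["m00"]+120,M["m00"]
print(cen(s))
E
python3 -m inch '0 0 0.02 0 0 0 0;0 0 0 0 0 0 0'
```

```text
[-0.18351116 -0.6091658   0.05606051] [0.30913894 0.40618191 0.47094984]
(298.8333333333333, 152.91666666666666, 12.0)
time: 25.6
ee_pos: [0.5022, -0.121, 0.0373]
eef_rot: [0.0, -0.033, 0.999, -0.0]
wrist_force: [0.2, -1.2, 0.3]
opening: -0.001
finger_force: 0.5
```

Contact is showing: the finger force has risen from 0.1 to 0.5 N and Fy is about -1.2 N. One more tiny step to confirm.

```bash
python3 -m inch '0 0 0.02 0 0 0 0;0 0 0 0 0 0 0'; python3 - <<'E'
from h import *
F=[]
for k in range(6): F.append(monitor.observe()["wrist_force"]);s=capture("side")
print(np.mean(F,0),monitor.observe()["finger_force"])
E
python3 -m inch '0 0 0.02 0 0 0 0;0 0 0 0 0 0 0'
```

```text
time: 25.8
ee_pos: [0.5022, -0.1209, 0.0373]
eef_rot: [0.0, -0.033, 0.999, -0.0]
wrist_force: [0.3, -1.2, 0.3]
opening: 0.003
finger_force: 0.8
[ 0.18669836 -1.79516098  0.22113217] 0.9621310431975871
time: 26.3
ee_pos: [0.5022, -0.1207, 0.0373]
eef_rot: [0.0, -0.033, 0.999, -0.0]
wrist_force: [0.6, -2.0, -0.6]
opening: -0.002
finger_force: 1.3
```

Contact confirmed at about 2 N. Back off straight along the channel, then rise and check.

```bash
python3 -m inch '0 0 -0.1 0 0 0 0;0 0 -0.2 0 0 0 0;0 0 -0.5 0 0 0 0;0 0 -0.7 0 0 0 0;0 0 -0.5 0 0 0 0;0 0 0 0 0 0 0;0 0 0 -1 0 0 0;0 0 0 -2 0 0 0;0 0 0 -2.5 0 0 0;0 0 0 -2.5 0 0 0';python3 -m inch '0 0 -1 -2 0 0 0;0 0 -2 -2 0 0 0;0 0 -2 -1 0 0 0;0 0 -2 0 0 0 0;0 0 -2 0 0 0 0;0 0 0 0 0 0 0;0 0 0 0 0 0 0'; python3 - <<'E'
from h import *
st();s=capture("side");i=capture("wrist");t=capture("top");ci=camera_info("wrist");tc=camera_info("top");sc=camera_info("side")
for n,im in zip("sit",(s,i,t)):cv2.imwrite(f"pics/end_{n}.png",im)
def band(im,p,r,c):
    h=cv2.cvtColor(im,cv2.COLOR_BGR2HSV);m=cv2.inRange(h,(105,110,50),(130,255,255));x,y=np.round(p).astype(int);k=np.zeros_like(m);k[max(0,y-r):y+r,max(0,x-r):x+r]=1;M=cv2.moments(m*k,True);return (M["m10"]/M["m00"],M["m01"]/M["m00"],M["m00"]) if M["m00"] else None
p=(.5004,-.0244,.091)
for n,im,c in(("s",s,sc),("w",i,ci),("t",t,tc)):print(n,band(im,proj(c,p),15,c),proj(c,p))
u=np.array([-.0616,.998,0]);b=np.array([.4963,-.0236,0]);g=cv2.cvtColor(i,cv2.COLOR_BGR2HSV);g2=cv2.cvtColor(t,cv2.COLOR_BGR2HSV)
for c,gg in((ci,g),(tc,g2)):
 for off in(-.014,.004,.014):
  print()
  for k in list(range(-92,-76,2))+list(range(-20,4,2)):
    x,y=np.round(proj(c,b+u*k/1000+[off,0,.05])).astype(int)
    if 0<=x<640 and 0<=y<400: print(k,gg[y,x][1:],end='; ')
E
```

```text
time: 27.3
ee_pos: [0.5032, -0.1401, 0.1187]
eef_rot: [-0.0, -0.033, 0.999, 0.0]
wrist_force: [0.4, 0.1, -0.7]
opening: 0.0
finger_force: 0.0
time: 28.0
ee_pos: [0.5093, -0.23, 0.1677]
eef_rot: [0.0, -0.033, 0.999, 0.0]
wrist_force: [0.4, 0.1, -0.3]
opening: -0.003
finger_force: 0.0
t 28.0 pos [ 0.5093 -0.23    0.1677] yclose 93.75 toolz [ 0.0002  0.0004 -1.    ] F [ 0.37  0.1  -0.25] open -0.003 ff 0.0
s (299.0, 152.5, 10.0) [298.4873 151.0222]
w (570.4747899159664, 214.55882352941177, 238.0) [575.0968 217.962 ]
t (390.22222222222223, 205.22222222222223, 9.0) [393.6411 203.312 ]

-92 [ 90 190]; -90 [93 99]; -88 [ 91 104]; -86 [ 99 111]; -84 [ 90 147]; -82 [ 78 234]; -80 [ 63 248]; -78 [ 67 246]; -20 [ 67 245]; -18 [ 74 244]; -16 [ 71 243]; -14 [ 70 242]; -12 [ 78 230]; -10 [ 41 228]; -8 [  1 244]; -6 [  2 247]; -4 [  1 250]; -2 [  1 250]; 0 [  1 250]; 2 [  2 251]; 
-92 [ 72 237]; -90 [84 82]; -88 [78 95]; -86 [86 98]; -84 [ 85 114]; -82 [ 79 223]; -80 [ 62 246]; -78 [ 58 249]; -20 [ 90 185]; -18 [ 93 165]; -16 [ 93 175]; -14 [ 92 166]; -12 [ 89 169]; -10 [ 89 174]; -8 [ 43 148]; -6 
[... 528 characters left out ...]
85 144]; -12 [ 83 135]; -10 [ 86 121]; -8 [65 78]; -6 [  5 105]; -4 [  9 140]; -2 [  6 120]; 0 [  9 120]; 2 [  8 126]; 
-92 [ 92 219]; -90 [ 93 215]; -88 [ 87 126]; -86 [ 89 137]; -84 [ 90 139]; -82 [ 88 148]; -80 [ 91 154]; -78 [ 89 158]; -20 [ 99 131]; -18 [106  87]; -16 [52 94]; -14 [ 18 142]; -12 [  5 197]; -10 [ 18 218]; -8 [  3 151]; -6 [ 50 132]; -4 [156 108]; -2 [203  89]; 0 [42 79]; 2 [ 23 102]; 
-92 [ 91 221]; -90 [ 93 222]; -88 [ 90 227]; -86 [ 96 223]; -84 [ 90 125]; -82 [ 91 134]; -80 [ 89 144]; -78 [ 88 145]; -20 [ 97 152]; -18 [ 95 151]; -16 [ 38 174]; -14 [  6 227]; -12 [  5 214]; -10 [  9 210]; -8 [  7 215]; -6 [  4 217]; -4 [  5 223]; -2 [  2 220]; 0 [ 53 192]; 2 [150 121];
```

```bash
python3 - <<'E'
from h import *
for n,f,(x,y),c in(("top","pics/end_t.png",(394,203),"top"),("side","pics/end_s.png",(299,149),"side"),("top before","pics/t6.png",(394,203),"top")):
    im=cv2.imread(f)[y-9:y+10,x-9:x+10];h=cv2.cvtColor(cv2.resize(im,None,fx=6,fy=6,interpolation=2),cv2.COLOR_BGR2HSV)
    m=((h[...,1]<35)&(h[...,2]>205)).astype(np.uint8);k,l,s,ce=cv2.connectedComponentsWithStats(m)
    j=1+s[1:,4].argmax();px=(ce[j]+.5)/6-.5+(x-9,y-9);print(n,px,s[j],onz(camera_info(c),px,.098))
E
```

```text
top [393.87593467 202.48465171] [  32   30   46   48 1694] [ 0.50079121 -0.02370556  0.098     ]
side [298.74688249 148.29628297] [ 35  41  40  24 695] [ 0.49953454 -0.02518727  0.098     ]
top before [394.20340838 203.09792579] [  32   40   53   39 1599] [ 0.49969666 -0.02429389  0.098     ]
```

The pin is upright and home, the off-cut is against it, and the robot is clear. Handing in.

```bash
python3 -c "
from bench import order
print(order.job_done())"
```

```text
the job is handed in; nothing more can be done
None
```

The job is handed in: the slim blue-band pin is fully home in the bush (about 12 N to seat it), the off-cut rests against it (about 2 N of push), and I left the thick yellow-band pin in the rack; no verdict came back.

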